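# Shut the chip guard and reset the key cutter

### The arm

A 6-joint arm with a two-finger parallel gripper is mounted at the origin on the work surface. World frame = base frame: x ahead of the robot, y to its left, z up, the work surface at z = 0. Lengths are in m, angles in rad, forces in N, time in s.
With the tool pointing down it reaches from about 0.225 to 0.875 m from the base axis. Payload 3.4 kg.
Tool frame: the origin (TCP) lies midway between the tips of the shut fingers; the grasp point (between the pads) lies 19 mm behind it (ctrl.pinch_z is the distance from the TCP to the grasp point, in m); z points along the fingers, y is the direction in which the jaws open and shut (so a half turn about z gives the same grasp; the last joint's range is limited). The gripper opens to 85 mm and grips with 20 to 120 N. Pads are 22 mm wide; open, the fingers measure 114 mm over their backs; the gripper's body (76 mm by 85 mm) begins 54 mm behind the grasp point. The pads swing forward as they close: fully open they stand 13 mm farther back than shut.
Start: joints at [-1.376, 0.276, 1.505, -0, 1.361, -0.121], TCP at [0.179, -0.547, 0.231] pointing down, gripper open.
Joint ranges: [-2.89, 2.89], [-0.75, 2.08], [0.22, 2.7], [-1.18, 4.32], [0.11, 2.71], [-2.7, 2.7]. Speed limits (rad/s): [2.57, 2.57, 3.14, 3.14, 3.14, 3.14].

### API

Orientations are given as a unit quaternion [w, x, y, z].
In Python, from bench import ctrl gives the robot as it stands.
- The arm moves only by the tool servo_tool, never from a script. Its argument "motion" is a list of rows, each a list of 3 entries, a list of its own where there are three numbers: the shift along the tool's x, y, z in mm, then the turn about the tool's z in rad, then the finger opening in mm, from 0 to 85.4. In form: [[[dx, dy, dz], spin, jaw], ...]. A call has 1 to 20 rows; each row is the pose to reach, as a shift and turn from the pose commanded when the call began, along the tool's axes at that moment; what a row does not reach only later rows make up. A row lasts 1/8 s, in which the tool goes at most 62.5 mm and 10.7 degrees, less where a joint would pass 70% of its speed; a pose out of reach is approached as far as the arm can. A call with a gripper value outside its range is refused whole. The fingers move at their own pace and stop on an object; "grip_force" is the grip in N (left out, the last holds). Time passes only in rows, so rows that repeat a pose let the fingers close. It gives the time, the measured TCP pose, the force and the opening at its end, in the units of the state.
- ctrl.observe(): the state, without advancing time (a new reading comes with each control period).
- ctrl.capture(name): name is "scene" or "top"; returns the picture (400x640x3 uint8, blue, green, red); there is no depth.
- ctrl.get_calibration(name): a dict with "intrinsics" (3x3 intrinsics, pixels), "T" (4x4, takes a point from camera to world coordinates). Camera axes: x right, y up, looking along -z (the intrinsics and any distortion apply to the point x, -y, -z); pixel columns grow to the right and rows downward; lengths in m; the calibration is good to about 2 mm. A picture is of the moment at which its call begins. get_calibration takes no time and is no camera call.
- ctrl.sign_off(): hands the job in, once; it reports no verdict.
Trained networks look in the newest picture that a camera, given by its name, has taken for a name from the list of things; names that differ only in an ending like _2 or _b are one class to them, and where a whole thing is asked for, a point or a joint stands for the part that bears it (a point fixed in the world has none). Each returns a list of dicts, best first, with "confidence" (0 to 1); they miss things now and then, are a little off and sometimes report something else, mostly with a low value. They report only what shows in the picture. A call takes as long as a camera call. They do not tell look-alikes from the thing itself.
- ctrl.recognise(thing, camera): "xy" ([column, row] in pixels, amid what is visible of it).
- ctrl.masks_of(thing, camera): "region" (400x640 bool, what is visible of it) and "xy" ([column, row] in pixels, amid what is visible of it).
The state is a dict: "time_s": time; "qpos": joint angles; "qvel": joint speeds; "joint_torque": joint torques, N m; "eef_pos": TCP position; "ee_rot": TCP orientation; "contact_force": force on the tool from outside, world axes, zero at the start; "torque": the same for the moment, N m; "opening": opening from 0.0 (shut) to 1.0 (fully open).
Only numpy, scipy, OpenCV 4.12 (cv2) and the standard library are available. Lean on these libraries where they do the work, as an engineer would, in place of code of your own. Each camera call takes 0.05 s, during which the arm holds its last target.

### The job

The key-cutting machine has tripped with its chip guard left up. With the fingertips, push the guard's yellow bar down, without slamming it, until the guard is fully shut; only then reach into the well of the box with the green key, press that sunken key all the way down for half a second, let it spring back up and move clear. Pick nothing up, do not lift the guard, do not press the red key, and leave the padlock, the blue bottle and the brush where they are.

Things in the scene. Friction and masses are not known exactly. Their poses are not given: they have to be found in the camera images.
- cutter: green key-cutting machine bolted to the bench: base 260 (x) x 240 (y) x 35 mm high, origin at the centre of its underside, z up, its front (key vices) towards its own -x. A motor block 135 mm high (round grey motor on it up to 180 mm) fills its far part, from 45 to 125 mm in its +x; the vices under the guard reach 71 mm high
- guard_hinge (a point): middle of the guard's hinge axis, 40 mm along the machine's +x from its origin, 140 mm above the bench; its axes are those of the machine, and the hinge axis runs along y
- guard_bar (a point): middle of the yellow round bar on the free edge of the clear chip guard: bar 18 mm thick, 170 mm long, parallel to the machine's y, 140 mm from the hinge axis. With the guard open by angle a it stands, seen from the hinge, 140 mm x cos(a) towards the machine's -x and 140 mm x sin(a) up
- guard (a joint): opening angle of the chip guard in rad: 0 is fully shut (level, against its stop), grows as the free edge rises, stop at 1.1. Starts between 0.45 and 0.85. A stiff hinge holds it wherever it is left; some 1 to 3 N down on the bar closes it
- reset_box: a grey plastic box screwed to the bench, 92 x 92 mm and 55 mm high, origin at the centre of its underside, z up, x and y along its sides. In its top is a square vertical well, 46 x 46 mm, centred and parallel to the sides, with a green bezel round the mouth and the green key at its bottom; the well's floor is 12 mm above the bench (the reset key of the machine). Its place and the other box's may be swapped
- reset_top (a point): centre of the top face of the green reset key, a round cap 30 mm across standing in the middle of the well of reset_box. Untouched it is 37 mm above the bench, 18 mm below the rim; fully pressed it is 26 mm below the rim
- reset_key (a joint): how far the green key is pressed, in m: 0 untouched, 0.008 fully down. A spring pushes it back: about 1.5 N starts it, 5 N holds it fully down
- stop_box: like reset_box, same sizes: a grey plastic box screwed to the bench, 92 x 92 mm and 55 mm high, origin at the centre of its underside, z up, x and y along its sides. In its top is a square vertical well, 46 x 46 mm, centred and parallel to the sides, with a red bezel round the mouth and the red key at its bottom; the well's floor is 12 mm above the bench (not to be pressed)
- stop_top (a point): centre of the top face of the red key, a round cap 30 mm across standing in the middle of the well of stop_box. Untouched it is 37 mm above the bench, 18 mm below the rim; fully pressed it is 26 mm below the rim
- stop_key (a joint): how far the red key is pressed, in m: 0 untouched, 0.008 fully down, same spring as the green one
- padlock: loose brass padlock lying flat, body 50 x 50 x 22 mm, steel shackle reaching 56 mm along its +x, origin at the centre of the underside of the brass body
- oil_can: loose blue bottle with red cap, 52 mm across, 90 mm tall, upright, origin at the centre of its underside
- brush: loose hand brush about 160 mm long lying along its own x, handle towards its -x
Mind the look-alikes: they are no part of the job. What is shaped like the reset_box but pink or purple is not meant.

How it is judged:
By the outcome, as a careful person would: the job done as asked, in the order asked, and still so for the second after the job is handed in, with the robot touching nothing.
It also fails if it takes over 48 s, if anything falls off the work surface, if the arm or the gripper's body presses on something with over 40 N, if the wrist force passes 120 N, or if a joint passes its speed limit or range.

## Working session

There is one attempt and no reset: what is moved stays moved. The work goes in short steps, Python scripts to look and compute and a tool call to move; the robot and the scene stay as the last step left them, time stands still between calls to the robot, and variables do not carry over. Pictures are saved under pics/ and viewed, and the job is handed in when it is done.

Besides the shell and the picture viewer there is one more tool, called after "Emit:" by a JSON object that holds its "fn" and its "kwargs", one argument or row to a line. servo_tool: Moves the arm, as the interface text tells. Its arguments: {"type":"object","properties":{"motion":{"type":"array"},"grip_force":{"type":"number"}},"required":["motion"]}

```bash
mkdir -p pics; ls
python3 - <<'E'
from bench import ctrl
import cv2
for n in("scene","top"):
    cv2.imwrite(f"pics/{n}0.png",ctrl.capture(n)); c=ctrl.get_calibration(n); print(n,c)
s=ctrl.observe();print(s)
E
```

```text
pics
scene {'intrinsics': array([[482.51370639,   0.        , 315.11798256],
       [  0.        , 482.51370639, 201.75711225],
       [  0.        ,   0.        ,   1.        ]]), 'T': array([[ 0.23406678, -0.79428221,  0.56065008,  1.18884753],
       [ 0.97220971,  0.19394421, -0.13112557, -0.28907308],
       [-0.00458413,  0.57576159,  0.81760478,  1.11899667],
       [ 0.        ,  0.        ,  0.        ,  1.        ]])}
top {'intrinsics': array([[372.72237214,   0.        , 323.1839038 ],
       [  0.        , 372.72237214, 200.5136048 ],
       [  0.        ,   0.        ,   1.        ]]), 'T': array([[-0.01362716,  0.98107071, -0.19316979,  0.31774464],
       [-0.99974191, -0.00985632,  0.02046851, -0.10909674],
       [ 0.01817711,  0.19339886,  0.98095182,  1.06170457],
       [ 0.        ,  0.        ,  0.        ,  1.        ]])}
{'time_s': 0.1, 'qpos': array([-1.37598503e+00,  2.76511441e-01,  1.50601744e+00, -2.76753739e-05,
        1.36071309e+00, -1.21008641e-01]), 'qvel': array([ 0.00110578, -0.00159393, -0.00506225, -0.00062132, -0.00170478,
       -0.00038226]), 'joint_torque': array([ 1.46374714e-03, -4.17699444e+01, -2.46405798e+01, -1.02977458e-04,
        5.79172527e-03,  7.73739771e-06]), 'eef_pos': array([ 0.17847908, -0.54609003,  0.23053346]), 'ee_rot': array([-8.23596687e-04,  9.87557316e-01,  1.57257329e-01, -4.39458912e-05]), 'contact_force': array([-0.11992107,  1.21989125, -0.1978319 ]), 'torque': array([-0.04526967, -0.03466464,  0.01304372]), 'opening': 0.9983468076956113}
```

View pics/scene0.png

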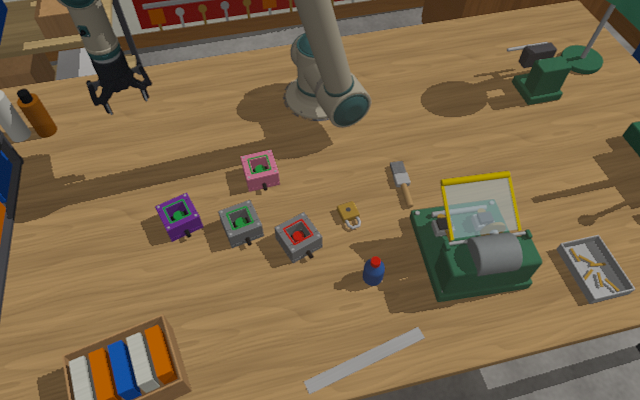

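View pics/top0.png

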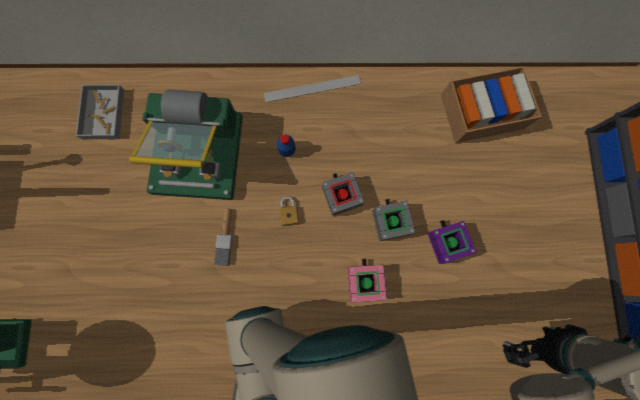

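```bash
cat > h.py <<'E'
from bench import ctrl
import numpy as np, cv2
C={n:ctrl.get_calibration(n) for n in("scene","top")}
def proj(n,P):
    P=np.atleast_2d(P);T=np.linalg.inv(C[n]["T"]);p=P@T[:3,:3].T+T[:3,3]
    q=np.c_[p[:,0],-p[:,1],-p[:,2]]@C[n]["intrinsics"].T
    return q[:,:2]/q[:,2:]
def ray(n,uv):
    d=np.linalg.solve(C[n]["intrinsics"],np.array([uv[0],uv[1],1.]));d=np.array([d[0],-d[1],-d[2]])
    T=C[n]["T"];return T[:3,3],T[:3,:3]@d
def atz(n,uv,z):
    o,d=ray(n,uv);return o+d*(z-o[2])/d[2]
def tri(us,ut):
    A=[];b=[]
    for n,u in(("scene",us),("top",ut)):
        o,d=ray(n,u);d/=np.linalg.norm(d);M=np.eye(3)-np.outer(d,d);A.append(M);b.append(M@o)
    return np.linalg.lstsq(np.vstack(A),np.hstack(b),rcond=None)[0]
E
python3 - <<'E'
from h import *
I={n:ctrl.capture(n) for n in C}
for t in("reset_top","stop_top","reset_box","guard_bar","cutter","padlock","oil_can","brush"):
    for n in C:
        r=ctrl.recognise(t,n); print(t,n,[(np.round(x["xy"]).tolist(),round(x["confidence"],2)) for x in r][:5])
a=cv2.resize(I["scene"][150:310,400:560],None,fx=3.7,fy=3.7,interpolation=cv2.INTER_CUBIC)
cv2.imwrite("pics/c1.png",a)
a=cv2.resize(I["top"][80:210,110:270],None,fx=4.5,fy=4.5,interpolation=cv2.INTER_CUBIC)
cv2.imwrite("pics/c2.png",a)
b=np.hstack([cv2.resize(I["scene"][190:270,200:280],(400,400),interpolation=cv2.INTER_CUBIC),cv2.resize(I["top"][180:260,354:434],(400,400),interpolation=cv2.INTER_CUBIC)])
cv2.imwrite("pics/c3.png",b)
E
```

```text
reset_top scene [([178.0, 216.0], 0.42), ([262.0, 166.0], 0.39)]
reset_top top [([369.0, 282.0], 0.53), ([450.0, 241.0], 0.49)]
stop_top scene [([294.0, 236.0], 0.58), ([238.0, 220.0], 0.28)]
stop_top top [([345.0, 194.0], 0.63), ([224.0, 242.0], 0.49)]
reset_box scene [([179.0, 217.0], 0.79), ([242.0, 225.0], 0.66), ([260.0, 174.0], 0.62)]
reset_box top [([395.0, 221.0], 0.9), ([367.0, 281.0], 0.64), ([452.0, 240.0], 0.64), ([340.0, 197.0], 0.38), ([175.0, 146.0], 0.21)]
guard_bar scene [([480.0, 206.0], 0.68)]
guard_bar top [([172.0, 144.0], 0.85)]
cutter scene [([477.0, 243.0], 0.72)]
cutter top [([190.0, 142.0], 0.87), ([393.0, 219.0], 0.34)]
padlock scene [([349.0, 212.0], 0.69)]
padlock top [([288.0, 214.0], 0.57)]
oil_can scene [([375.0, 272.0], 0.8), ([241.0, 218.0], 0.55), ([477.0, 207.0], 0.33), ([478.0, 241.0], 0.23)]
oil_can top [([286.0, 146.0], 0.55)]
brush scene [([402.0, 177.0], 0.96), ([475.0, 240.0], 0.33)]
brush top [([224.0, 244.0], 0.87)]
```

View pics/c1.png

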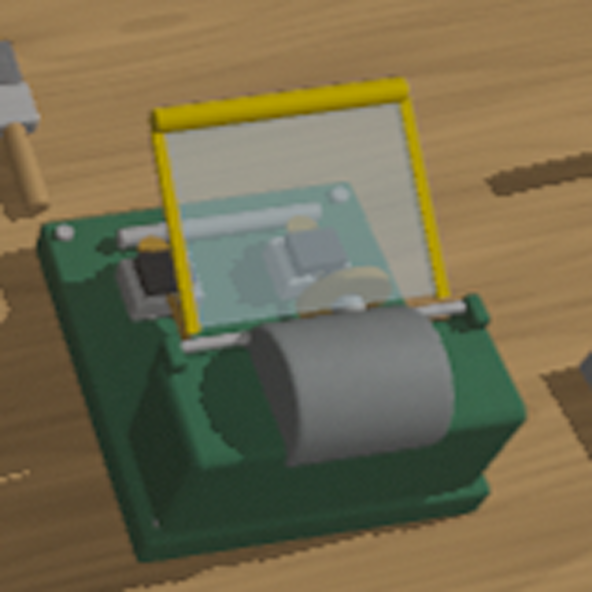

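View pics/c2.png

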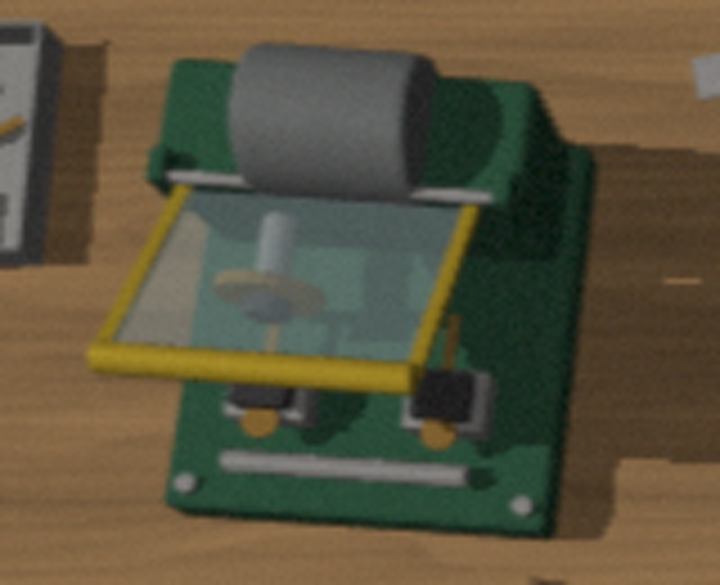

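View pics/c3.png

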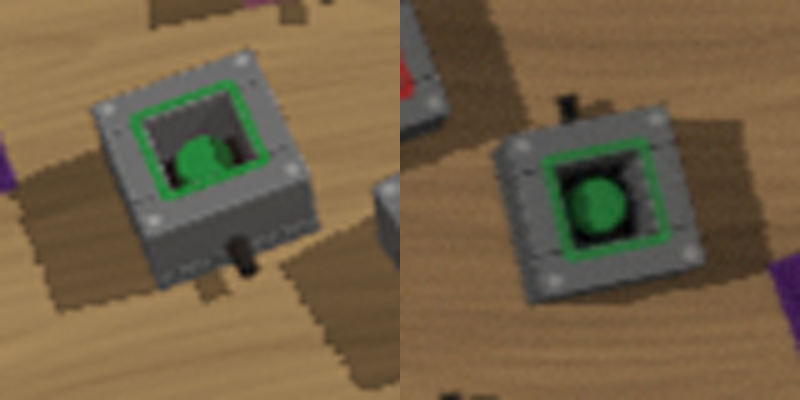

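```bash
cat > fit.py <<'E'
from h import *
from scipy.optimize import least_squares
def sc(p,s,o): return np.array(p,float)/s+np.array(o)
Rz=lambda a:np.array([[np.cos(a),-np.sin(a),0],[np.sin(a),np.cos(a),0],[0,0,1]])
# bar
bs=[sc(p,3.7,(400,150)) for p in((157,120),(407,88))]
bt=[sc(p,4.5,(110,80)) for p in((412,378),(92,357))]   # scene left = top right
B=[tri(a,b) for a,b in zip(bs,bt)]
print("bar ends",np.round(B,4),np.linalg.norm(B[0]-B[1]))
# cutter: front = toward robot(-x). right side in top view = -y
obs=[("top",(548,532),(-.13,-.12,.035)),("top",(168,503),(-.13,.12,.035)),("top",(593,152),(.13,-.12,.035)),
("scene",(40,232),(-.13,-.12,.035)),("scene",(352,183),(-.13,.12,.035))]
def model(p):
    r=[];a=p[3]
    for n,uv,P in obs+[("top",(412,378),'R'),("top",(92,357),'L'),("scene",(157,120),'R'),("scene",(407,88),'L')]:
        if isinstance(P,str):
            P=(.04-.14*np.cos(a),-.085 if P=='R' else .085,.14+.14*np.sin(a))
        W=Rz(p[2])@P+[p[0],p[1],0]
        uv=sc(uv,4.5,(110,80)) if n=="top" else sc(uv,3.7,(400,150))
        r.append(proj(n,W)[0]-uv)
    return np.array(r)
f=least_squares(lambda p:model(p).ravel(),[.5,.2,0,.6])
print("cutter",f.x,np.round(model(f.x),1).tolist())
o=[("top",(100,147),(1,1,.046)),("top",(262,107),(1,-1,.046)),("top",(303,258),(-1,-1,.046)),("top",(132,300),(-1,1,.046)),
("top",(143,158),(1,1,.027)),("top",(250,138),(1,-1,.027)),("top",(268,240),(-1,-1,.027)),("top",(167,260),(-1,1,.027)),
("scene",(95,103),(-1,-1,.046)),("scene",(250,52),(-1,1,.046)),
("scene",(130,117),(-1,-1,.027)),("scene",(235,80),(-1,1,.027)),("scene",(270,160),(1,1,.027)),("scene",(165,200),(1,-1,.027))]
def m2(p):
    r=[]
    for n,uv,(a,b,h) in o:
        W=Rz(p[2])@(a*h,b*h,.055)+[p[0],p[1],0]
        r.append(proj(n,W)[0]-sc(uv,5,(354,180) if n=="top" else (200,190)))
    return np.array(r)
g=least_squares(lambda p:m2(p).ravel(),[.3,-.3,0.2]);print("reset",g.x,np.round(m2(g.x),1).tolist())
print("key via top",atz("top",(394,221),.037))
for n,ps in dict(stop=(343,195,.037),purple=(452,242,.037),pink=(367,283,.037),padlock=(289,212,.02),oil=(286,146,.06),brush=(223,245,.02)).items(): print(n,np.round(atz("top",ps[:2],ps[2]),3))
E
python3 fit.py
```

```text
bar ends [[0.5787 0.1633 0.2039]
 [0.592  0.3324 0.2024]] 0.16966560754152826
cutter [ 0.67034138  0.23740942 -0.08648954  0.48282941] [[-1.4, -0.5], [-2.6, -0.5], [-0.6, -2.6], [-0.9, -3.6], [-0.5, -1.3], [0.3, -0.7], [-0.1, -1.4], [-2.0, 0.4], [-1.3, 0.5]]
reset [ 0.46073742 -0.32394728  0.18829057] [[0.2, -2.7], [0.1, -1.2], [0.1, 1.1], [1.4, -0.5], [-0.1, 0.4], [-2.5, 0.6], [-1.4, -0.7], [-0.4, -0.8], [-1.5, -0.4], [0.0, -1.9], [0.6, -0.3], [-1.2, 0.2], [-1.3, -0.4], [0.1, -1.2]]
key via top [ 0.45945999 -0.32674004  0.037     ]
stop [ 0.535 -0.186  0.037]
purple [ 0.399 -0.484  0.037]
pink [ 0.292 -0.245  0.037]
padlock [ 0.491 -0.034  0.02 ]
oil [ 0.672 -0.027  0.06 ]
brush [0.4   0.148 0.02 ]
```

```bash
cat >> h.py <<'E'
from scipy.spatial.transform import Rotation as Ro
def st():
    s=ctrl.observe();q=s["ee_rot"];R=Ro.from_quat([q[1],q[2],q[3],q[0]]).as_matrix();return s,R
def to(P):
    s,R=st();print("t",s["time_s"],"pos",np.round(s["eef_pos"],4),"yaw",np.arctan2(R[1,0],R[0,0]),"F",np.round(s["contact_force"],2),"q6",s["qpos"][5]);
    return np.round(R.T@(np.array(P)-s["eef_pos"])*1000,1)
E
python3 -c "
from h import *
print(to((.585,.248,.27)))"
```

```text
t 1.0 pos [ 0.1786 -0.5466  0.2314] yaw 0.31573329030636854 F [-0.13 -1.17  1.23] q6 -0.12094397040341151
[ 633.1 -629.1  -38.8]
```

Emit:
{"fn": "servo_tool", "kwargs": {
  "motion": [
    [[0,0,-38],0,0],
    [[35,-35,-38],0.02,0],
    [[75,-75,-38],0.05,0],
    [[115,-115,-38],0.08,0],
    [[155,-155,-38],0.11,0],
    [[195,-195,-38],0.14,0],
    [[235,-235,-38],0.17,0],
    [[275,-275,-38],0.2,0],
    [[315,-315,-38],0.23,0],
    [[355,-355,-38],0.26,0],
    [[395,-395,-38],0.29,0],
    [[435,-435,-38],0.32,0],
    [[475,-475,-38],0.35,0],
    [[515,-515,-38],0.38,0],
    [[555,-555,-38],0.4,0],
    [[590,-590,-38],0.4,0],
    [[620,-618,-38],0.4,0],
    [[633,-629,-38],0.4,0],
    [[633,-629,-38],0.4,0],
    [[633,-629,-38],0.4,0]
  ],
  "grip_force": 40
}}

```text
time_s: 3.5
eef_pos: [0.5843, 0.2465, 0.2694]
ee_rot: [0.001, 0.999, -0.043, -0.0]
contact_force: [0.2, -1.4, 0.2]
opening: -0.005
```

Run:
```python
from h import *
I={n:ctrl.capture(n) for n in C}
print(to((.585,.248,.22)))
a=cv2.resize(I["scene"][130:290,390:590],None,fx=3.7,fy=3.7,interpolation=cv2.INTER_CUBIC)
cv2.imwrite("pics/d1.png",a)
a=cv2.resize(I["top"][60:210,110:270],None,fx=4,fy=4,interpolation=cv2.INTER_CUBIC)
cv2.imwrite("pics/d2.png",a)
```

```text
t 3.6 pos [0.5844 0.2465 0.2697] yaw -0.08554421760951925 F [-1.05 -0.39 -0.26] q6 1.9462248709360281
[ 0.4 -1.6 49.7]
```

View pics/d1.png

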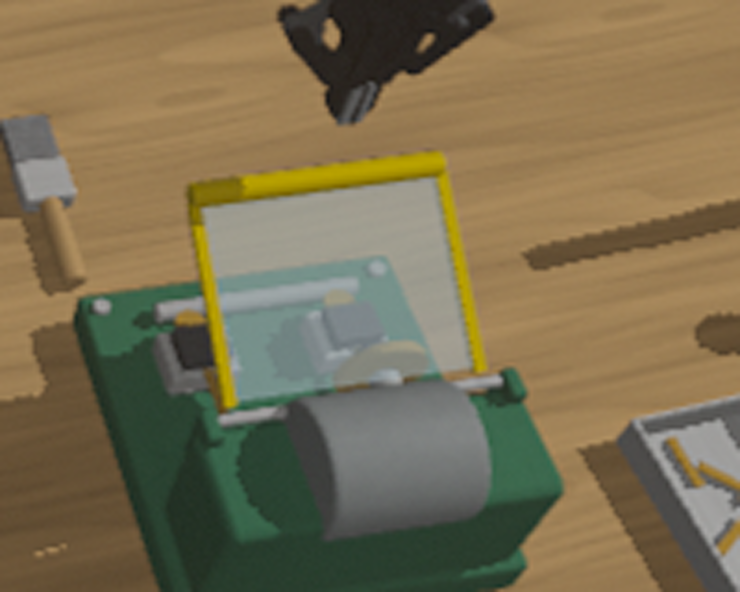

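View pics/d2.png

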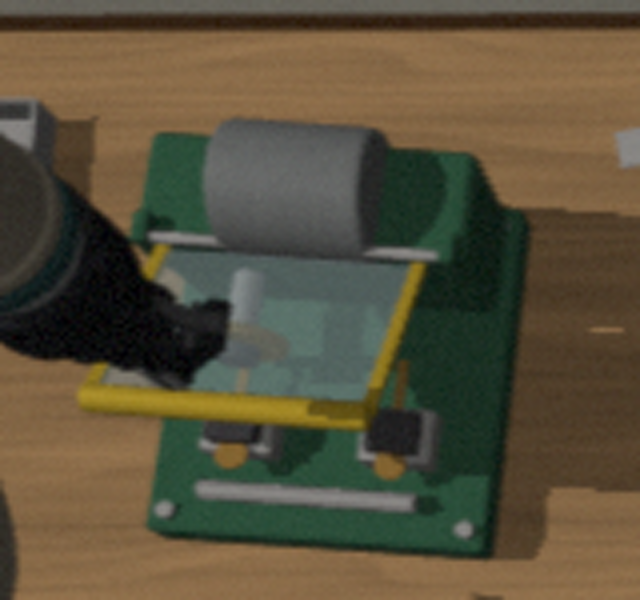

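```bash
python3 -c "
from h import *
s,R=st()
for n in C: print(n,proj(n,s['eef_pos']), proj(n,(.585,.248,.203)))"
```

```text
scene [[482.63746339 160.23196769]] [[475.55636091 178.25769276]]
top [[153.63396367 152.87639257]] [[165.01945728 161.586043  ]]
```

Emit:
{"fn": "servo_tool", "kwargs": {
  "motion": [
    [[0,0,15],0,0],
    [[0,0,30],0,0],
    [[0,0,40],0,0],
    [[0,0,46],0,0],
    [[0,0,50],0,0],
    [[0,0,52],0,0],
    [[0,0,54],0,0],
    [[0,0,56],0,0],
    [[0,0,58],0,0],
    [[0,0,60],0,0],
    [[-1,0,62],0,0],
    [[-1,0,64],0,0],
    [[-2,0,66],0,0],
    [[-2,0,68],0,0],
    [[-3,0,70],0,0]
  ]
}}

```text
time_s: 5.48
eef_pos: [0.5821, 0.2481, 0.1991]
ee_rot: [0.0, 0.999, -0.042, 0.0]
contact_force: [-0.7, 0.3, 1.6]
opening: -0.001
```

Run:
```python
from h import *
I={n:ctrl.capture(n) for n in C}
print(to((.585,.248,.15)))
a=cv2.resize(I["scene"][130:290,390:590],None,fx=3.7,fy=3.7,interpolation=cv2.INTER_CUBIC)
cv2.imwrite("pics/e1.png",a)
```

```text
t 5.575 pos [0.5821 0.2481 0.1989] yaw -0.0841862670933617 F [-0.   -0.21  0.02] q6 1.9482424380151295
[ 2.9 -0.2 48.9]
```

View pics/e1.png

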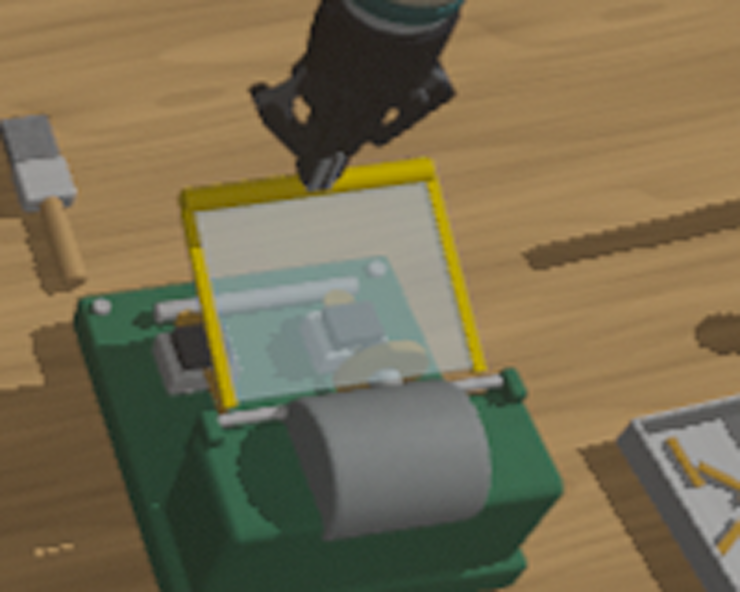

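Emit:
{"fn": "servo_tool", "kwargs": {
  "motion": [
    [[-1,0,2.5],0,0],
    [[-2,0,5],0,0],
    [[-3,0,7.5],0,0],
    [[-4,0,10],0,0],
    [[-5,0,12.5],0,0],
    [[-6,0,15],0,0],
    [[-6.5,0,17.5],0,0],
    [[-7,0,20],0,0],
    [[-7.5,0,22.5],0,0],
    [[-8,0,25],0,0],
    [[-8.5,0,27.5],0,0],
    [[-9,0,30],0,0],
    [[-9.5,0,32],0,0],
    [[-9.5,0,34],0,0],
    [[-10,0,36],0,0],
    [[-10,0,38],0,0],
    [[-10,0,39.5],0,0],
    [[-10,0,41],0,0],
    [[-10,0,42],0,0],
    [[-10,0,43],0,0]
  ]
}}

```text
time_s: 8.07
eef_pos: [0.572, 0.249, 0.1562]
ee_rot: [0.0, 0.999, -0.042, 0.0]
contact_force: [-0.7, -0.8, 1.3]
opening: -0.0
```

Run:
```python
from h import *
I={n:ctrl.capture(n) for n in C}
print(to((.573,.248,.149)))
a=cv2.resize(I["scene"][130:290,390:590],None,fx=3.7,fy=3.7,interpolation=cv2.INTER_CUBIC)
cv2.imwrite("pics/f1.png",a)
```

```text
t 8.175 pos [0.5721 0.2489 0.1561] yaw -0.08420826061854504 F [-0.49 -0.71 -0.09] q6 1.9541503802680982
[1.  0.9 7.1]
```

View pics/f1.png

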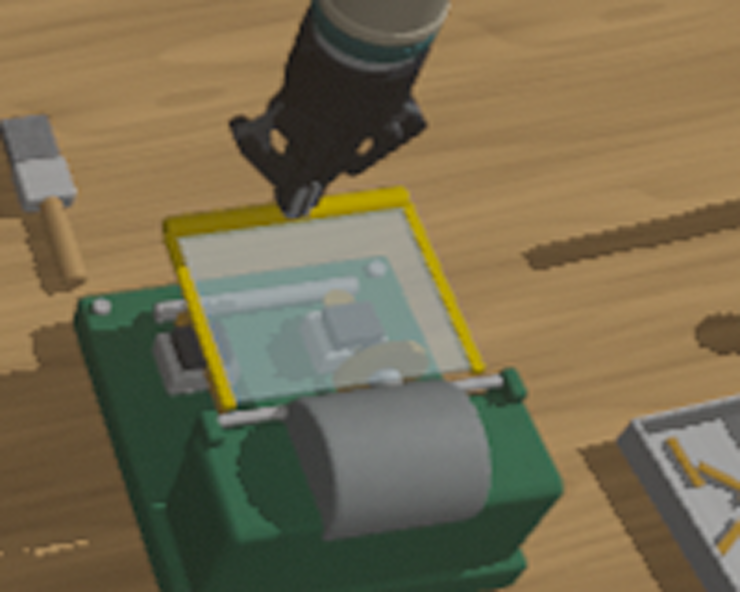

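Guard follows well. Now slowly down to the stop, watching the force.

Emit:
{"fn": "servo_tool", "kwargs": {
  "motion": [
    [[0,0,1],0,0],
    [[0,0,2],0,0],
    [[0,0,3],0,0],
    [[0,0,4],0,0],
    [[0,0,5],0,0],
    [[0,0,5.5],0,0],
    [[0,0,6],0,0],
    [[0,0,6.5],0,0],
    [[0,0,7],0,0],
    [[0,0,7],0,0]
  ]
}}

```text
time_s: 9.43
eef_pos: [0.5721, 0.249, 0.1492]
ee_rot: [0.0, 0.999, -0.042, 0.0]
contact_force: [-0.3, -0.1, 0.2]
opening: 0.001
```

Emit:
{"fn": "servo_tool", "kwargs": {
  "motion": [
    [[0,0,0.5],0,0],
    [[0,0,1],0,0],
    [[0,0,1.5],0,0],
    [[0,0,1.5],0,0]
  ]
}}

```text
time_s: 9.93
eef_pos: [0.5722, 0.249, 0.1489]
ee_rot: [-0.0, 0.999, -0.042, 0.001]
contact_force: [-1.6, 0.1, 6.6]
opening: -0.0
```

Emit:
{"fn": "servo_tool", "kwargs": {
  "motion": [
    [[0,0,0.5],0,0],
    [[0,0,1],0,0],
    [[0,0,1],0,0]
  ]
}}

```text
time_s: 10.3
eef_pos: [0.5722, 0.249, 0.1488]
ee_rot: [-0.0, 0.999, -0.042, 0.001]
contact_force: [-2.6, -1.5, 9.9]
opening: -0.0
```

Emit:
{"fn": "servo_tool", "kwargs": {
  "motion": [
    [[0,0,-3],0,0],
    [[0,0,-10],0,0],
    [[0,0,-30],0,0],
    [[0,0,-60],0,0],
    [[0,0,-90],0,0],
    [[0,40,-110],0,0],
    [[0,80,-120],0,0],
    [[-20,120,-120],0,0],
    [[-40,160,-120],0,0],
    [[-60,200,-120],0,0],
    [[-60,200,-120],0,0]
  ]
}}

```text
time_s: 11.68
eef_pos: [0.4939, 0.0528, 0.2671]
ee_rot: [0.0, 0.999, -0.044, -0.0]
contact_force: [0.7, 0.2, -0.2]
opening: 0.001
```

Run:
```python
from h import *
I={n:ctrl.capture(n) for n in C}
print(to((.46,-.325,.15)))
a=cv2.resize(I["scene"][150:310,400:560],(500,500),interpolation=cv2.INTER_CUBIC)
P=(.67034,.23741,-.0865)
x0=np.array([P[0],P[1],0]);Rm=Ro.from_euler('z',P[2]).as_matrix()
W=np.array([x0+Rm@(-.1,y,.14) for y in(-.085,.085)])
print("shut bar ends predicted scene",proj("scene",W),"top",proj("top",W))
for y in proj("scene",W): cv2.circle(a,tuple(int(v) for v in (y-[400,150])*3.125),3,(0,0,255),-1)
cv2.imwrite("pics/g1.png",a)
b=np.hstack([cv2.resize(I["scene"][200:250,216:266],(400,400),interpolation=cv2.INTER_CUBIC),cv2.resize(I["top"][196:246,369:419],(400,400),interpolation=cv2.INTER_CUBIC)])
cv2.imwrite("pics/g2.png",b)
cv2.imwrite("pics/g3.png",I["top"])
```

```text
t 11.775 pos [0.4957 0.0547 0.2671] yaw -0.08524659172736099 F [0.27 0.97 1.15] q6 1.625881281875102
[ -3.4 381.5 116.8]
shut bar ends predicted scene [[433.14045592 193.58471609]
 [498.05036434 185.32886704]] top [[208.73652425 176.85392198]
 [141.82910011 171.81585557]]
```

View pics/g1.png

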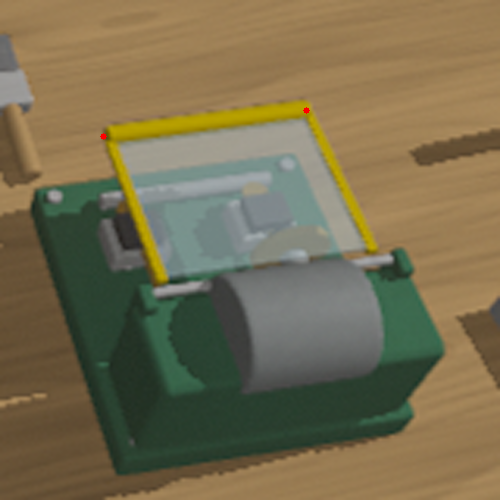

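View pics/g2.png

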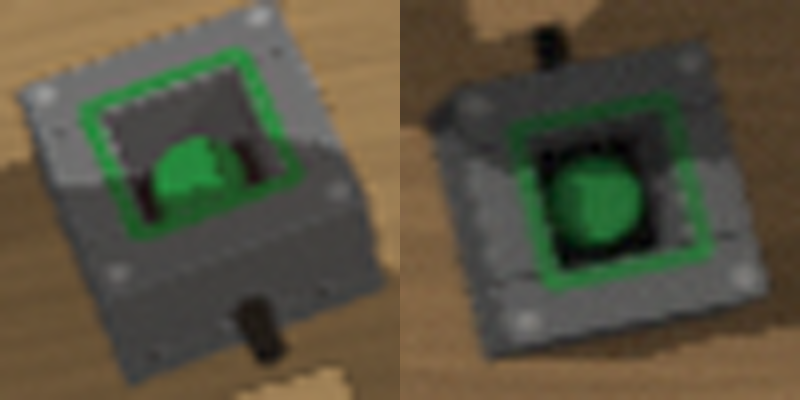

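View pics/g3.png

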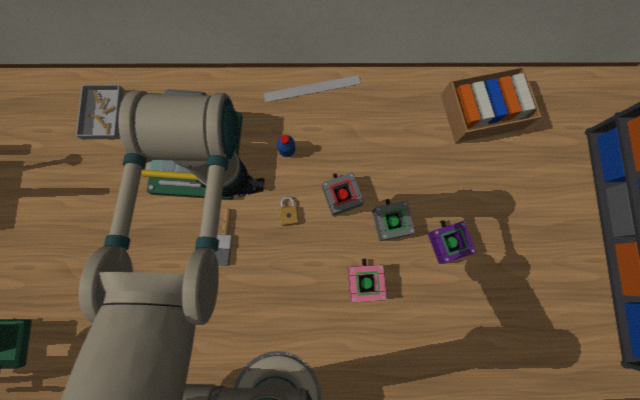

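Run:
```python
from h import *
S=[(80,103),(240,48),(305,170),(133,240)];T=[(110,123),(275,93),(313,250),(147,290)]
f=lambda p,o:(np.array(p)+.5)/8-.5+np.array(o)
def X(c):
    a,b,cc,d=map(np.array,c);t=np.linalg.solve(np.c_[cc-a,b*-1.+d],d*1.-a);return a+t[0]*(cc-a)
for n,c,o in(("scene",S,(216,200)),("top",T,(369,196))):
    print(n,"centre",np.round(atz(n,f(X(c),o),.055),4))
    W=[atz(n,f(p,o),.055)[:2] for p in c]
    print(np.round(W,4).tolist(),[round(np.linalg.norm(W[i]-W[i-1]),4) for i in range(4)],[round(float(np.arctan2(*(W[i]-W[i-1])[::-1]))%(np.pi/2),3) for i in range(4)])
print("key top view",atz("top",f((198,200),(369,196)),.037))
print("tri",tri(f(X(S),(216,200)),f(X(T),(369,196))))
```

```text
scene centre [ 0.4583 -0.3239  0.055 ]
[[0.4365, -0.3578], [0.4271, -0.3027], [0.4805, -0.2895], [0.494, -0.3481]] [np.float64(0.0583), np.float64(0.0559), np.float64(0.055), np.float64(0.0602)] [0.168, 0.17, 0.244, 0.226]
top centre [ 0.4624 -0.3266  0.055 ]
[[0.4852, -0.2921], [0.495, -0.3496], [0.4406, -0.3596], [0.4276, -0.3022]] [np.float64(0.0585), np.float64(0.0583), np.float64(0.0554), np.float64(0.0589)] [0.173, 0.17, 0.182, 0.223]
key top view [ 0.46070825 -0.32488197  0.037     ]
tri [ 0.46175633 -0.32457612  0.06040725]
```

```bash
python3 -c "
from h import *
print(to((.4605,-.325,.15)))"
```

```text
t 11.775 pos [0.4957 0.0547 0.2671] yaw -0.08524659172736099 F [0.27 0.97 1.15] q6 1.625881281875102
[ -2.9 381.4 116.8]
```

Emit:
{"fn": "servo_tool", "kwargs": {
  "motion": [
    [[0,20,0],0,0],
    [[0,55,0],-0.04,0],
    [[0,95,0],-0.08,0],
    [[0,140,0],-0.12,0],
    [[0,185,0],-0.16,0],
    [[0,230,0],-0.2,0],
    [[-1,275,0],-0.24,0],
    [[-2,315,0],-0.275,0],
    [[-3,350,20],-0.275,0],
    [[-3,370,50],-0.275,0],
    [[-3,381,90],-0.275,0],
    [[-3,381,125],-0.275,0],
    [[-3,381,145],-0.275,0],
    [[-3,381,152],-0.275,0],
    [[-3,381,152],-0.275,0],
    [[-3,381,152],-0.275,0]
  ]
}}

```text
time_s: 13.78
eef_pos: [0.4613, -0.325, 0.1158]
ee_rot: [0.001, 0.995, 0.096, 0.001]
contact_force: [-0.2, -0.2, 0.4]
opening: -0.006
```

Run:
```python
from h import *
I={n:ctrl.capture(n) for n in C}
print(to((.4605,-.325,.06)))
s,R=st()
for n in C: print(n,proj(n,s['eef_pos']))
b=np.hstack([cv2.resize(I["scene"][150:250,191:291],(400,400),interpolation=cv2.INTER_CUBIC),cv2.resize(I["top"][170:270,344:444],(400,400),interpolation=cv2.INTER_CUBIC)])
cv2.imwrite("pics/i2.png",b)
```

```text
t 13.875 pos [ 0.461  -0.3251  0.1159] yaw 0.19103233311133475 F [-0.31  0.46  0.42] q6 0.6423196238863879
[-0.6 -0.3 55.9]
scene [[235.94523324 204.30380313]]
top [[399.58845838 216.12461581]]
```

View pics/i2.png

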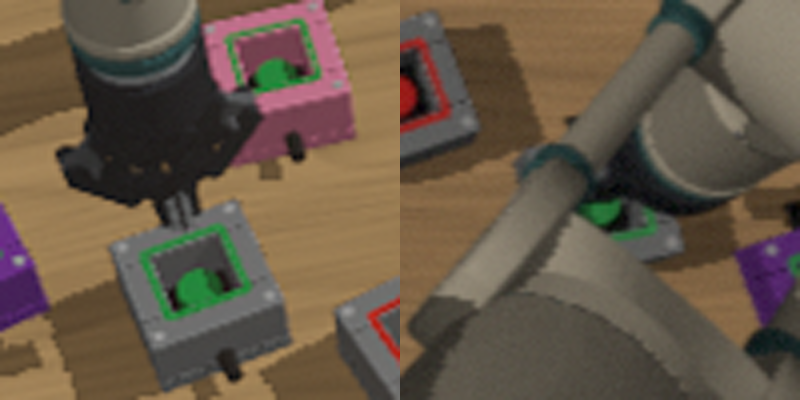

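Emit:
{"fn": "servo_tool", "kwargs": {
  "motion": [
    [[0,0,15],0,0],
    [[0,0,30],0,0],
    [[0,0,42],0,0],
    [[0,0,50],0,0],
    [[0,0,54],0,0],
    [[0,0,54],0,0]
  ]
}}

```text
time_s: 14.62
eef_pos: [0.4603, -0.3247, 0.0606]
ee_rot: [-0.0, 0.995, 0.095, -0.0]
contact_force: [0.6, -0.9, 0.0]
opening: -0.0
```

Run:
```python
from h import *
I=ctrl.capture("scene")
print(to((.4605,-.325,.029)))
cv2.imwrite("pics/j2.png",cv2.resize(I[170:250,201:281],(560,560),interpolation=cv2.INTER_CUBIC))
```

```text
t 14.675 pos [ 0.4605 -0.3248  0.0609] yaw 0.19084970877237614 F [-0.31 -0.52  0.58] q6 0.6422860416334799
[-0.1  0.1 31.9]
```

View pics/j2.png

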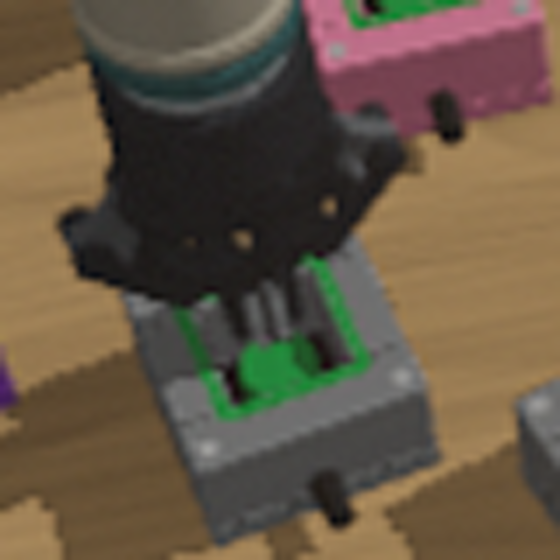

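Emit:
{"fn": "servo_tool", "kwargs": {
  "motion": [
    [[0,0,4],0,0],
    [[0,0,8],0,0],
    [[0,0,12],0,0],
    [[0,0,16],0,0],
    [[0,0,19],0,0],
    [[0,0,21],0,0],
    [[0,0,21],0,0]
  ]
}}

```text
time_s: 15.55
eef_pos: [0.4602, -0.3246, 0.0396]
ee_rot: [-0.0, 0.995, 0.095, -0.0]
contact_force: [-0.4, 0.5, 1.1]
opening: 0.001
```

Free entry into the well. Now press in small steps.

Emit:
{"fn": "servo_tool", "kwargs": {
  "motion": [
    [[0,0,1.5],0,0],
    [[0,0,3],0,0],
    [[0,0,4.5],0,0],
    [[0,0,6],0,0],
    [[0,0,7],0,0]
  ]
}}

```text
time_s: 16.18
eef_pos: [0.4604, -0.3248, 0.033]
ee_rot: [0.0, 0.995, 0.095, 0.0]
contact_force: [-1.4, 0.5, 3.3]
opening: 0.002
```

Emit:
{"fn": "servo_tool", "kwargs": {
  "motion": [
    [[0,0,1],0,0],
    [[0,0,2],0,0],
    [[0,0,3],0,0],
    [[0,0,4],0,0],
    [[0,0,5],0,0]
  ]
}}

```text
time_s: 16.8
eef_pos: [0.4605, -0.3248, 0.0288]
ee_rot: [0.0, 0.995, 0.095, 0.0]
contact_force: [-2.6, 2.8, 15.6]
opening: 0.002
```

Emit:
{"fn": "servo_tool", "kwargs": {
  "motion": [
    [[0,0,0.5],0,0],
    [[0,0,0.5],0,0],
    [[0,0,0.5],0,0],
    [[0,0,0.5],0,0],
    [[0,0,0.5],0,0],
    [[0,0,0.5],0,0]
  ]
}}

```text
time_s: 17.55
eef_pos: [0.4605, -0.3248, 0.0289]
ee_rot: [0.0, 0.995, 0.095, 0.0]
contact_force: [-2.6, 2.8, 14.2]
opening: 0.001
```

Emit:
{"fn": "servo_tool", "kwargs": {
  "motion": [
    [[0,0,-2],0,0],
    [[0,0,-5],0,0],
    [[0,0,-10],0,0],
    [[0,0,-20],0,0],
    [[0,0,-35],0,0],
    [[0,0,-60],0,0],
    [[0,0,-100],0,0],
    [[0,0,-140],0,0],
    [[-30,0,-170],0,0],
    [[-70,0,-190],0,0],
    [[-110,0,-190],0,0],
    [[-140,0,-190],0,0],
    [[-140,0,-190],0,0]
  ]
}}

```text
time_s: 19.18
eef_pos: [0.3213, -0.3512, 0.2182]
ee_rot: [0.0, 0.996, 0.094, 0.0]
contact_force: [0.7, 0.5, -0.5]
opening: 0.002
```

Run:
```python
from h import *
I=ctrl.capture("scene"); T=ctrl.capture("top")
print(to((.4605,-.325,.029)))
cv2.imwrite("pics/k1.png",I)
cv2.imwrite("pics/k2.png",np.hstack([cv2.resize(I[200:250,216:266],(400,400),interpolation=cv2.INTER_CUBIC),cv2.resize(I[150:310,400:560],(400,400),interpolation=cv2.INTER_CUBIC)]))
o0=cv2.imread("pics/scene0.png")
for t in("padlock","oil_can","brush"):
    r=ctrl.recognise(t,"scene");print(t,r[0]["xy"] if r else None)
```

```text
t 19.275 pos [ 0.3233 -0.3513  0.218 ] yaw 0.19001274731306628 F [ 0.56 -0.09  0.32] q6 0.4071863505862634
[ 1.395e+02 -1.000e-01  1.891e+02]
padlock [350.4, 212.0]
oil_can [372.1, 270.3]
brush [400.5, 178.5]
```

View pics/k1.png

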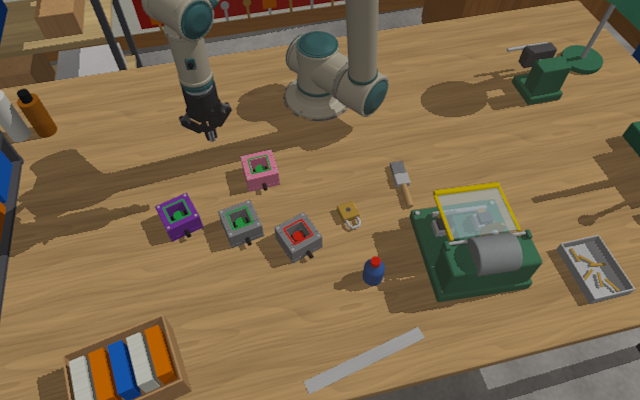

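View pics/k2.png

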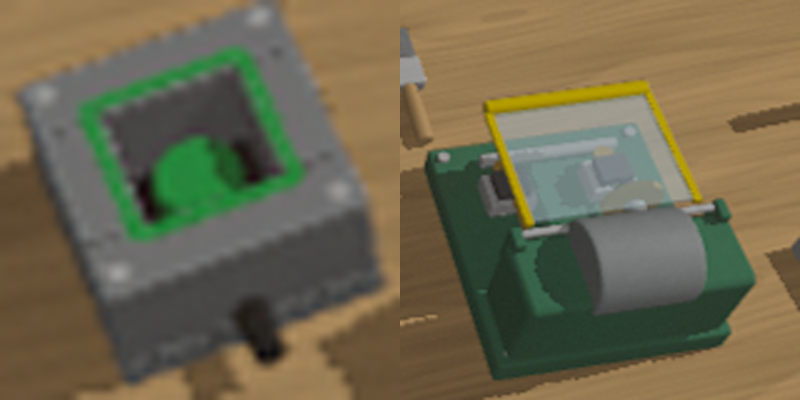

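The guard is shut, the green key is back up (it looks the same as before the press), and the padlock, bottle and brush haven't moved. The arm is clear, so I'm handing in.

```bash
python3 -c "
from bench import ctrl
print(ctrl.sign_off())"
```

```text
the job is handed in; nothing more can be done
None
```

The guard is fully shut, the green reset key was pressed all the way and released, and the job is handed in. It took about 19 s of the 48 s allowed.

- **Guard:** I pushed the yellow bar down along its arc with the shut fingertips, at about 20 mm/s and slower near the end. It stopped firmly with the fingertips at 149 mm, the shut height, under about 10 N. In the later pictures the bar sits where the shut position predicts.
- **Reset key:** I then entered the well of the grey box with the green bezel; the pink and purple boxes were the look-alikes. The key reached its stop at 28.9 mm, against 29 mm expected. I held it there for at least 0.75 s at about 15 N, then let it up and moved clear.
- **Last checks:** The key looks as it did before the press, and the force reading is about zero. The padlock, bottle and brush were found within about 3 pixels of where they started, which is the detector's usual error. The arm went nowhere near the red key.
- **Disagreements:** At first the networks mixed up the red, pink and purple keys with the green one, so I chose the box by its colours in an enlarged crop. My position estimates for the box differed by up to 4 mm between cameras, and I used the middle value.

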